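# Stop a micromanipulator base from rocking with its two levelling screws

## Task

The micromanipulator's base plate rocks because the levelling feet at its two near corners hang in the air. Turn both black levelling knobs clockwise until each of these feet presses firmly on its steel disc and the base stands on all five feet, without forcing a screw or jacking the base up off its other three feet. Leave the base where it stands and the things around it alone.

Things in the scene. Friction and masses are not known exactly. Their poses are not given: they have to be found in the camera images.
- base: loose white base plate 215 x 235 x 12 mm, 3.3 kg in all, with grey column and black head up to 206 mm. Origin: plan centre, at the soles of its fixed feet; x away from the robot, y left, z up. Plate top at z = 36 mm; column of radius 34 mm at (45, 0), head reaches x = 119. Five feet: rubber ones at both far corners and mid near edge carry it at first; a screw foot under each knob hangs
- left_knob (a point): middle of the left knob, (-85, 95, 57) mm in the base frame: round, black, fluted, 36 mm in diameter, 26 mm high, vertical axis, its underside 8 mm over the plate, free all round. Clockwise from above lowers the rubber foot under it by 10 mm a turn; the knob keeps its height. It turns against 0.04 N m of friction, with no end stop near, and stays where it is left
- right_knob (a point): middle of the right knob, (-85, -95, 57) mm in the base frame; like the left one. The feet hang 0.6 to 4.6 mm over their discs at first (gaps differ). Once a foot touches, each 0.1 rad of turn adds about 0.7 N to it (rubber feet, 10 N/mm), up to twice that while the knob is held rigidly at its height, felt as an upward push on the gripper. A firm foot carries 3 to 6 N; over 12 N is forcing it
- disc_left: steel disc, 42 mm in diameter, 6 mm thick, let into the slab so that it stands about 3 mm proud, under the left screw foot; fixed. Origin at the centre of its underside
- disc_right: the same under the right screw foot
- foot_far_left: fixed rubber foot (10 N/mm) at the base's far left corner, (85, 95) mm, 22 mm in diameter; origin at its sole
- foot_far_right: the same at the far right corner, (85, -95) mm
- foot_near_middle: the same in the middle of the near edge, (-85, 0) mm; it carries about 18 N at first. Pressing down on a knob with some 15 N tips the base while the screw feet hang
- slab: dark fixed slab on the bench, 290 x 300 x 20 mm, on which the base stands; origin at the centre of its underside
- dish: bystander: clear dish, 92 mm in diameter, 16 mm high, loose
- flask: bystander: small glass bottle, 48 mm in diameter, 100 mm high, loose
- tipbox: bystander: pipette tip box, 87 x 122 x 65 mm, loose
- handset: bystander: white control box with a black knob, 100 x 75 x 60 mm, loose

How it is judged:
By the outcome, as a careful person would: the job done as asked, in the order asked, and still so for the second after the job is handed in, with the robot touching nothing.
It also fails if it takes over 72 s, if anything falls off the work surface, if the arm or the gripper's body presses on something with over 40 N, if the wrist force passes 120 N, or if a joint passes its speed limit or range.

## Robot

A 6-joint arm with a two-finger parallel gripper is mounted at the origin on the work surface. World frame = base frame: x ahead of the robot, y to its left, z up, the work surface at z = 0. Lengths are in m, angles in degrees, forces in N, time in s.
With the tool pointing down it reaches from about 0.375 to 0.75 m from the base axis. Payload 9 kg.
Tool frame: the origin (TCP) lies at the very end of the fingers, on their centre line; the grasp point (between the pads) lies 19 mm behind it; z points along the fingers, y is the line along which they close (so a half turn about z gives the same grasp; the last joint's range is limited). The gripper opens to 85 mm and grips with 20 to 120 N. Pads are 22 mm wide; open, the fingers measure 114 mm over their backs; the gripper's body (76 mm by 85 mm) begins 54 mm behind the grasp point. The pads swing forward as they close: fully open they stand 13 mm farther back than shut.
Start: joints at [-82.603, 5.964, 5.575, 89.605, 0, 77.527], TCP at [0.204, -0.564, 0.231] pointing down, gripper open.
Joint ranges: [-171.21, 171.21], [-48.23, 106.86], [-62.78, 66.21], [-105.2, 120.99], [-86.42, 89.51], [-180, 180]. Speed limits (degrees/s): [127.2, 127.2, 147.25, 180, 180, 180].

## Interface

Orientations are given as [roll, pitch, yaw] about the fixed x, y, z axes, in that order (R = Rz(yaw) Ry(pitch) Rx(roll)).
In Python, from cell import arm, imaging, finish_job gives the robot as it stands.
- The arm moves only by the tool step_arm, never from a script. Its argument "series" is a list of rows, each a list of 2 entries, a list of its own where there are three numbers: the shift along the tool's x, y, z as a fraction of full scale, then the turn, a rotation vector about the tool's x, y, z as a fraction of full scale. A call has 1 to 20 rows; each row is the pose to reach, as a shift and turn from the pose commanded when the call began, along the tool's axes at that moment; what a row does not reach only later rows make up. Full scale, the value 1, is 50 cm for a shift and 90 degrees for a turn. A row lasts 1/12 s, in which the tool goes at most 41.7 mm and 7.16 degrees, less where a joint would pass 70% of its speed; a pose out of reach is approached as far as the arm can. A call with a number of a shift or a turn outside -1 to 1 is refused whole. A call with a gripper value outside its range is refused whole. "hand" is the closure, from 0 (fully open) to 1 (shut), set as the call begins (left out, the last holds). The fingers move at their own pace and stop on an object; "newtons" is the grip in N (left out, the last holds). Time passes only in rows, so rows that repeat a pose let the fingers close. It gives the time, the measured TCP pose, the force, the opening and the grip force at its end, in the units of the state.
- arm.sense(): the state, without advancing time (a new reading comes with each control period).
- imaging.grab_frame(name): name is "scene" or "top" or "wrist"; returns the picture (400x640x3 uint8, red, green, blue); there is no depth.
- imaging.camera_params(name): a dict with "fx", "fy", "cx", "cy" (pixels), "D" ([k1, k2, p1, p2, k3] as OpenCV has them; the pictures are not rectified), "eye" and "attitude" of the camera in the world; the wrist camera has in their place "mount" (4x4, takes a point from camera to tool coordinates, whose origin is the TCP and whose axes are the flange's). Camera axes: x right, y down, z forward; pixel columns grow to the right and rows downward; lengths in m; the calibration is good to about 2 mm. A picture is of the moment at which its call begins: read the wrist's pose just before it. camera_params takes no time and is no camera call.
- finish_job(): hands the job in; it is judged then, once.
Trained networks look in the newest picture that a camera, given by its name, has taken for a name from the list of things; names that differ only in an ending like _2 or _b are one class to them, and where a whole thing is asked for, a point or a joint stands for the part that bears it (a point fixed in the world has none). Each returns a list of dicts, best first, with "p" (0 to 1); they miss things now and then, are a little off and sometimes report something else, mostly with a low value. They report only what shows in the picture. A call takes as long as a camera call.
- imaging.cut_out(camera, target): "pixels" (400x640 bool, what is visible of it).
- imaging.place_of(camera, target): "at" ([x, y, z] in m, in world coordinates, good to about 4 mm: a listed point, or the origin of a listed thing).
The state is a dict: "time_s": time; "joints": joint angles; "qvel": joint speeds; "effort": joint torques, N m; "tcp_pos": TCP position; "orientation": TCP orientation; "contact_force": force on the tool from outside, world axes, zero at the start; "ft_torque": the same for the moment, N m; "opening": finger opening in m; "grip_force": force on a finger pad.
Only numpy, scipy, OpenCV 4.12 (cv2) and the standard library are available. Lean on these libraries where they do the work, as an engineer would, in place of code of your own. Each camera call takes 0.05 s, during which the arm holds its last target. There are 200 camera calls.

## Working session

There is one attempt and no reset: what is moved stays moved. The work goes in short steps, Python scripts to look and compute and a tool call to move; the robot and the scene stay as the last step left them, time stands still between calls to the robot, and variables do not carry over. Pictures are saved under pics/ and viewed, at most 10 in all, crops included, and the job is handed in when it is done.

Besides the shell and the picture viewer there is one more tool, called as name(argument=value, ...) on one line, values as JSON. step_arm: Moves the arm, as the interface text tells. Its arguments: {"type":"object","properties":{"series":{"type":"array","items":{"type":"array"}},"hand":{"type":"number"},"newtons":{"type":"number"}},"required":["series"]}

```bash
mkdir -p pics
python3 - <<'E'
from cell import arm, imaging
import cv2
for c in("top","scene"):
    f=imaging.grab_frame(c); cv2.imwrite(f"pics/{c}0.png",f[:,:,::-1])
    for t in("left_knob","right_knob","base","disc_left","disc_right","flask","tipbox","handset","dish","slab"):
        r=imaging.place_of(c,t); print(c,t,[(round(x["p"],2),[round(float(v),3) for v in x["at"]]) for x in r[:3]])
s=arm.sense(); print({k:s[k] for k in("time_s","tcp_pos","orientation","contact_force","opening")})
E
```

```text
top left_knob [(0.8, [0.529, 0.155, 0.078])]
top right_knob [(0.96, [0.501, -0.034, 0.075])]
top base [(0.84, [0.597, 0.043, 0.02])]
top disc_left [(0.5, [0.501, -0.038, 0.074])]
top disc_right []
top flask [(0.46, [0.619, 0.462, -0.004])]
top tipbox [(0.94, [0.541, -0.479, 0.002])]
top handset [(0.59, [0.364, -0.456, -0.003])]
top dish [(0.94, [0.453, 0.443, 0.002])]
top slab []
scene left_knob [(0.57, [0.523, 0.152, 0.078])]
scene right_knob [(0.83, [0.5, -0.039, 0.075])]
scene base [(0.89, [0.601, 0.048, 0.019])]
scene disc_left []
scene disc_right []
scene flask [(0.57, [0.614, 0.462, 0.003])]
scene tipbox [(0.8, [0.54, -0.479, 0.001]), (0.4, [0.525, 0.153, 0.076])]
scene handset [(0.65, [0.367, -0.46, 0.004])]
scene dish [(0.69, [0.452, 0.447, -0.002]), (0.49, [0.524, 0.152, 0.079])]
scene slab [(0.35, [0.542, -0.477, 0.002])]
{'time_s': 1.1, 'tcp_pos': array([ 0.2039338 , -0.56430044,  0.2313371 ]), 'orientation': array([1.79995071e+02, 1.58112737e-03, 1.98708762e+01]), 'contact_force': array([-0.336464  ,  0.42459599,  0.43596517]), 'opening': 0.08549212529513986}
```

View pics/top0.png

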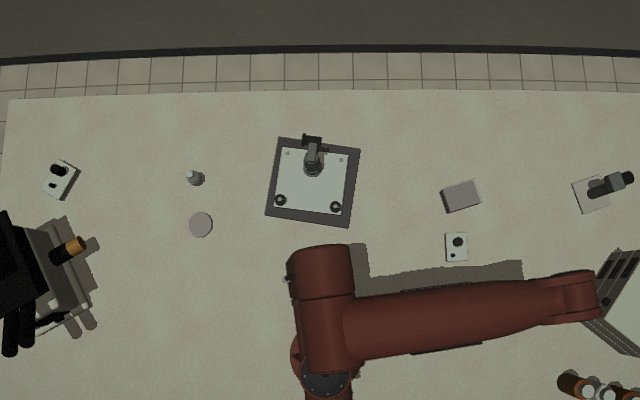

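View pics/scene0.png

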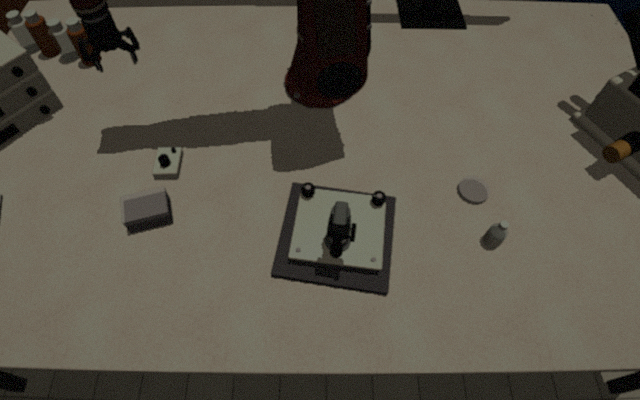

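```bash
cat > h.py <<'E'
from cell import arm, imaging
import numpy as np, cv2
from scipy.spatial.transform import Rotation as R
def st():
    s=arm.sense(); return s,np.array(s["tcp_pos"]),R.from_euler("xyz",s["orientation"],degrees=True)
def go(x,y,z,yaw=None):
    s,p,r=st(); sh=r.inv().apply(np.array([x,y,z])-p)/0.5
    print("t",round(s["time_s"],2),"j",np.round(s["joints"],1),"ori",np.round(s["orientation"],2),"shift",np.round(sh,4))
    if yaw is not None:
        rv=(r.inv()*R.from_euler("xyz",[180,0,yaw],degrees=True)).as_rotvec(degrees=True)/90; print("turn",np.round(rv,4))
def knob(target,zt=0.090,save=None):
    s,p,r=st(); f=imaging.grab_frame("wrist")
    if save: cv2.imwrite(save,f[:,:,::-1])
    c=imaging.camera_params("wrist"); K=np.array([[c["fx"],0,c["cx"]],[0,c["fy"],c["cy"]],[0,0,1]]); D=np.array(c["D"])
    M=np.array(c["mount"])
    out=[]
    for o in imaging.cut_out("wrist",target)[:2]:
        m=o["pixels"].astype(np.uint8); cs=max(cv2.findContours(m,0,1)[0],key=cv2.contourArea)
        (u,v),rad=cv2.minEnclosingCircle(cs)
        n=cv2.undistortPoints(np.array([[[u,v]]],float),K,D)[0,0]
        d=r.apply(M[:3,:3]@[n[0],n[1],1]); e=p+r.apply(M[:3,3]); q=e+d*(zt-e[2])/d[2]
        print(target,round(o["p"],2),"px",round(u,1),round(v,1),round(rad,1),"area",m.sum(),"at",np.round(q,4)); out.append((m,q))
    return f,out
E
python3 -c "
from h import *
go(0.50,-0.036,0.2,19.87)
print(np.round(imaging.camera_params('wrist')['mount'],3))"
```

```text
t 1.1 j [-82.6   6.    5.6  89.6  -0.   77.5] ori [180.     0.    19.87] shift [ 0.916  -0.7924  0.0626]
turn [0.0001 0.     0.    ]
[[-0.001 -0.948 -0.318  0.083]
 [ 1.    -0.002  0.002 -0.001]
 [-0.002 -0.318  0.948 -0.141]
 [ 0.     0.     0.     1.   ]]
```

step_arm(series=[[[0.916, -0.792, 0.06], [0, 0, -1]], [[0.916, -0.792, 0.06], [0, 0, -1]], [[0.916, -0.792, 0.06], [0, 0, -1]], [[0.916, -0.792, 0.06], [0, 0, -1]], [[0.916, -0.792, 0.06], [0, 0, -1]], [[0.916, -0.792, 0.06], [0, 0, -1]], [[0.916, -0.792, 0.06], [0, 0, -1]], [[0.916, -0.792, 0.06], [0, 0, -1]], [[0.916, -0.792, 0.06], [0, 0, -1]], [[0.916, -0.792, 0.06], [0, 0, -1]], [[0.916, -0.792, 0.06], [0, 0, -1]], [[0.916, -0.792, 0.06], [0, 0, -1]], [[0.916, -0.792, 0.06], [0, 0, -1]], [[0.916, -0.792, 0.06], [0, 0, -1]], [[0.916, -0.792, 0.06], [0, 0, -1]], [[0.916, -0.792, 0.06], [0, 0, -1]], [[0.916, -0.792, 0.06], [0, 0, -1]], [[0.916, -0.792, 0.06], [0, 0, -1]], [[0.916, -0.792, 0.06], [0, 0, -1]], [[0.916, -0.792, 0.06], [0, 0, -1]]])

```text
time_s: 2.77
tcp_pos: [0.4999, -0.0373, 0.2015]
orientation: [180.0, 0.0, 109.8]
contact_force: [-0.4, -0.6, 0.1]
opening: 0.0854
grip_force: 0.0
```

```bash
python3 -c "
from h import *
knob('right_knob',save='pics/w1.png');go(0.50,-0.036,0.2)"
```

```text
right_knob 0.96 px 480.2 150.5 192.9 area 74663 at [0.5953 0.0379 0.09  ]
t 2.87 j [-19.2 -11.6 -14.6  87.   -0.   51. ] ori [1.7999e+02 2.0000e-02 1.0978e+02] shift [0.002  0.0009 0.0028]
```

View pics/w1.png

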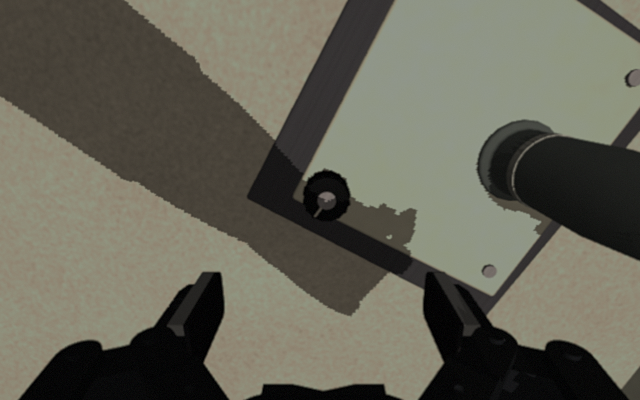

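```bash
cat >> h.py <<'E'
def fit(guess,save=None,thr=38,zb=0.064,zt=0.090):
    """knob centre: match dark blob with the silhouette of a 36 x 26 mm cylinder"""
    s,p,r=st(); f=imaging.grab_frame("wrist")
    if save: cv2.imwrite(save,f[:,:,::-1])
    c=imaging.camera_params("wrist"); K=np.array([[c["fx"],0,c["cx"]],[0,c["fy"],c["cy"]],[0,0,1]]); D=np.array(c["D"]); M=np.array(c["mount"])
    Rc=r.as_matrix()@M[:3,:3]; e=p+r.apply(M[:3,3]); Rw=Rc.T; rv=cv2.Rodrigues(Rw)[0]; a=np.linspace(0,2*np.pi,60)
    def sil(x,y):
        P=np.array([[x+.018*np.cos(t),y+.018*np.sin(t),z] for z in(zb,zt) for t in a])
        return cv2.convexHull(cv2.projectPoints(P,rv,-Rw@e,K,D)[0].astype(np.float32))
    q=np.array(guess,float)
    g=cv2.medianBlur(f.max(2),3)
    for i in range(15):
        h=sil(*q); m0=np.zeros(g.shape,np.uint8); cv2.fillConvexPoly(m0,np.round(h).astype(int),1)
        zone=cv2.dilate(m0,np.ones((9,9)) if i>4 else np.ones((31,31)))
        n,l,stt,_=cv2.connectedComponentsWithStats(((g<thr)&(zone>0)).astype(np.uint8))
        k=1+np.argmax(stt[1:,4]); pts=np.argwhere(l==k)[:,::-1].astype(np.float32)
        hu=cv2.convexHull(pts.reshape(-1,1,2)); 
        def cen(h): m=cv2.moments(h); return np.array([m["m10"],m["m01"]])/m["m00"],m["m00"]
        (c1,A1),(c0,A0)=cen(hu),cen(h)
        cx=lambda d: cen(sil(*(q+d)))[0]-c0
        J=np.column_stack([cx([.001,0]),cx([0,.001])])/.001
        q=q+np.linalg.solve(J,c1-c0)
    print("fit",np.round(q,4),"px",np.round(c1,1),"areas",A1,A0)
    im=f[:,:,::-1].copy(); cv2.polylines(im,[np.round(sil(*q)).astype(int)],True,(0,0,255)); 
    x,y=map(int,c1); sub=im[max(0,y-60):y+60,max(0,x-60):x+60]
    if save: cv2.imwrite(save,cv2.resize(sub,None,fx=4,fy=4,interpolation=0))
    print("gray row",f.max(2)[y,max(0,x-50):x+50:4],"col",f.max(2)[max(0,y-50):y+50:4,x])
    return q
E
python3 -c "
from h import *
fit((0.5005,-0.0365),'pics/w1f.png')
print(imaging.place_of('wrist','right_knob'),imaging.place_of('wrist','left_knob'))"
```

```text
fit [ 0.4967 -0.0417] px [316.1 200.7] areas 2800.0 1978.8935863967054
gray row [ 22  21  25  23  22  22  22  28  66  62   7   6   5  53  54 121  93  50
  13   6   9  73  79 153 151] col [ 98 145 151 151 151 153   2   4  18  17  18   6   7  14   0  14  77   3
  21  23  25  48  74  70  76]
[{'at': [0.5005, -0.034, 0.0762], 'p': 0.74}] []
```

View pics/w1f.png

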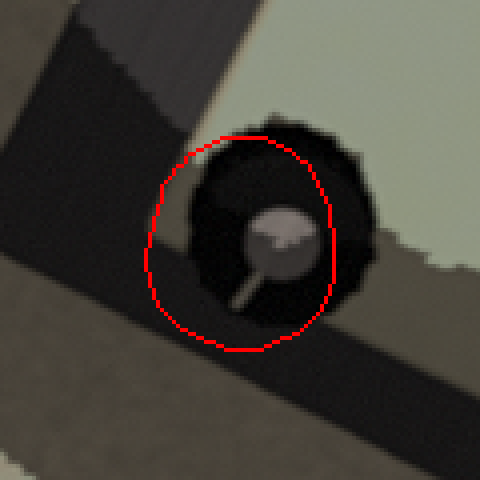

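```bash
python3 -c "
from h import *
fit((0.5005,-0.035),'pics/w1g.png',thr=20)"
```

```text
fit [ 0.5024 -0.0359] px [325.1 197. ] areas 1817.0 1983.849247223232
gray row [ 22  24  21  25  25  77  77  39   5   3   8 109 118 122 116  25  13  12
  15 114 151 150 150 149 149] col [149 150 151 150 150 152  39   6  16  18  15  15 118 117  55  52   3   4
   6  23  22  20  25  41  73]
```

View pics/w1g.png

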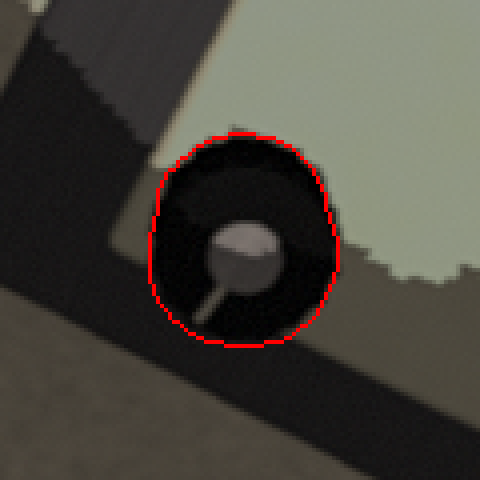

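step_arm(series=[[[0, 0, 0], [0, 0, -1]], [[0, 0, 0], [0, 0, -1]], [[0, 0, 0], [0, 0, -1]], [[0, 0, 0], [0, 0, -1]], [[0, 0, 0], [0, 0, -1]], [[0, 0, 0], [0, 0, -1]], [[0, 0, 0], [0, 0, -1]], [[0, 0, 0], [0, 0, -1]], [[0, 0, 0], [0, 0, -1]], [[0, 0, 0], [0, 0, -1]], [[0, 0, 0], [0, 0, -1]], [[0, 0, 0], [0, 0, -1]], [[0, 0, 0], [0, 0, -1]], [[0, 0, 0], [0, 0, -1]]])

```text
time_s: 4.23
tcp_pos: [0.5001, -0.0363, 0.2013]
orientation: [-180.0, 0.0, -160.0]
contact_force: [0.2, -0.2, -0.2]
opening: 0.0853
grip_force: 0.0
```

step_arm(series=[[[0, 0, 0], [0, 0, -0.9]], [[0, 0, 0], [0, 0, -0.9]], [[0, 0, 0], [0, 0, -0.9]], [[0, 0, 0], [0, 0, -0.9]], [[0, 0, 0], [0, 0, -0.9]], [[0, 0, 0], [0, 0, -0.9]], [[0, 0, 0], [0, 0, -0.9]], [[0, 0, 0], [0, 0, -0.9]], [[0, 0, 0], [0, 0, -0.9]], [[0, 0, 0], [0, 0, -0.9]], [[0, 0, 0], [0, 0, -0.9]], [[0, 0, 0], [0, 0, -0.9]], [[0, 0, 0], [0, 0, -0.9]], [[0, 0, 0], [0, 0, -0.9]]])

```text
time_s: 5.4
tcp_pos: [0.5001, -0.0363, 0.2013]
orientation: [180.0, -0.0, -79.3]
contact_force: [0.3, 0.6, -0.2]
opening: 0.0855
grip_force: 0.0
```

```bash
python3 -c "
from h import *
q=fit((0.502,-0.036),'pics/w2.png',thr=20)
go(q[0],q[1],.2)
go((q[0]+.5026)/2,(q[1]-.0359)/2,.12)"
```

```text
fit [ 0.5031 -0.0368] px [320.9 195.1] areas 1703.0 1988.8746230693068
gray row [173 172 173 174 174 172 175  23   8   4   7  60  64  64  69   8   7   8
   6  78  64  62  65  65  35] col [ 29  28  35  64  86  89  86   4   8   9   4  10  63  64  88 150  90  21
  16 112 174 173 172 172 173]
t 5.45 j [ -19.1  -11.6  -14.6   87.    -0.  -119.8] ori [180.    -0.   -79.33] shift [ 0.0022 -0.0058  0.0025]
t 5.45 j [ -19.1  -11.6  -14.6   87.    -0.  -119.8] ori [180.    -0.   -79.33] shift [ 0.0012 -0.0054  0.1625]
```

View pics/w2.png

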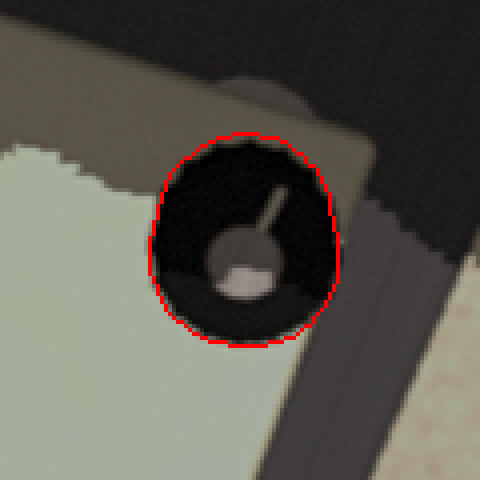

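step_arm(series=[[[0.001, -0.0054, 0.08], [0, 0, 0]], [[0.001, -0.0054, 0.15], [0, 0, 0]], [[0.001, -0.0054, 0.2], [0, 0, 0]], [[0.001, -0.0054, 0.23], [0, 0, 0]], [[0.001, -0.0054, 0.255], [0, 0, 0]], [[0.001, -0.0054, 0.27], [0, 0, 0]], [[0.001, -0.0054, 0.2785], [0, 0, 0]], [[0.001, -0.0054, 0.2785], [0, 0, 0]], [[0.001, -0.0054, 0.2785], [0, 0, 0]]])

```text
time_s: 6.2
tcp_pos: [0.5034, -0.0364, 0.063]
orientation: [-179.9, -0.0, -79.2]
contact_force: [0.0, 0.2, 0.9]
opening: 0.0854
grip_force: 0.0
```

step_arm(series=[[[0, 0, 0], [0, 0, 0]], [[0, 0, 0], [0, 0, 0]], [[0, 0, 0], [0, 0, 0]], [[0, 0, 0], [0, 0, 0]], [[0, 0, 0], [0, 0, 0]], [[0, 0, 0], [0, 0, 0]], [[0, 0, 0], [0, 0, 0]], [[0, 0, 0], [0, 0, 0]], [[0, 0, 0], [0, 0, 0]], [[0, 0, 0], [0, 0, 0]]], hand=1, newtons=20)

```text
time_s: 7.03
tcp_pos: [0.5025, -0.0365, 0.0624]
orientation: [180.0, -0.0, -79.1]
contact_force: [-4.5, -1.4, 5.1]
opening: 0.0355
grip_force: 23.3
```

step_arm(series=[[[0, 0.001, -0.002], [0, 0, 0]], [[0, 0.001, -0.002], [0, 0, 0]], [[0, 0.001, -0.002], [0, 0, 0]]])

```text
time_s: 7.28
tcp_pos: [0.5025, -0.0364, 0.063]
orientation: [-180.0, -0.0, -79.1]
contact_force: [0.5, -2.2, -0.3]
opening: 0.0352
grip_force: 22.8
```

step_arm(series=[[[0, 0, 0], [0, 0, 0.06]], [[0, 0, 0], [0, 0, 0.12]], [[0, 0, 0], [0, 0, 0.18]], [[0, 0, 0], [0, 0, 0.22]], [[0, 0, 0], [0, 0, 0.22]], [[0, 0, 0], [0, 0, 0.22]]])

```text
time_s: 7.78
tcp_pos: [0.5024, -0.0364, 0.063]
orientation: [-180.0, -0.0, -98.8]
contact_force: [1.0, -1.7, -0.1]
opening: 0.0355
grip_force: 22.8
```

step_arm(series=[[[0, 0, 0], [0, 0, 0.06]], [[0, 0, 0], [0, 0, 0.12]], [[0, 0, 0], [0, 0, 0.18]], [[0, 0, 0], [0, 0, 0.22]], [[0, 0, 0], [0, 0, 0.22]], [[0, 0, 0], [0, 0, 0.22]]])

```text
time_s: 8.28
tcp_pos: [0.5025, -0.0364, 0.0631]
orientation: [-180.0, -0.0, -118.5]
contact_force: [1.0, -0.8, 0.1]
opening: 0.0356
grip_force: 22.8
```

step_arm(series=[[[0, 0, 0], [0, 0, 0.06]], [[0, 0, 0], [0, 0, 0.12]], [[0, 0, 0], [0, 0, 0.18]], [[0, 0, 0], [0, 0, 0.22]], [[0, 0, 0], [0, 0, 0.22]], [[0, 0, 0], [0, 0, 0.22]]])

```text
time_s: 8.78
tcp_pos: [0.5024, -0.0364, 0.0631]
orientation: [-180.0, -0.0, -138.3]
contact_force: [1.3, -0.7, -1.7]
opening: 0.0351
grip_force: 22.8
```

step_arm(series=[[[0, 0, 0], [0, 0, 0.06]], [[0, 0, 0], [0, 0, 0.12]], [[0, 0, 0], [0, 0, 0.18]], [[0, 0, 0], [0, 0, 0.22]], [[0, 0, 0], [0, 0, 0.22]], [[0, 0, 0], [0, 0, 0.22]]])

```text
time_s: 9.28
tcp_pos: [0.5024, -0.0364, 0.0632]
orientation: [-180.0, 0.0, -158.1]
contact_force: [1.8, -0.9, 0.8]
opening: 0.0353
grip_force: 22.9
```

step_arm(series=[[[0, 0, 0], [0, 0, 0.06]], [[0, 0, 0], [0, 0, 0.12]], [[0, 0, 0], [0, 0, 0.15]], [[0, 0, 0], [0, 0, 0.15]], [[0, 0, 0], [0, 0, 0.15]], [[0, 0, 0], [0, 0, 0.15]]])

```text
time_s: 9.78
tcp_pos: [0.5025, -0.0364, 0.0632]
orientation: [-180.0, 0.0, -171.6]
contact_force: [0.7, -1.7, 3.1]
opening: 0.0351
grip_force: 23.1
```

step_arm(series=[[[0, 0, 0], [0, 0, 0]], [[0, 0, 0], [0, 0, 0]], [[0, 0, 0], [0, 0, 0]]])

```text
time_s: 10.03
tcp_pos: [0.5025, -0.0364, 0.0632]
orientation: [-180.0, 0.0, -171.8]
contact_force: [0.5, -1.6, 3.8]
opening: 0.0352
grip_force: 23.1
```

step_arm(series=[[[0, 0, 0], [0, 0, 0.05]], [[0, 0, 0], [0, 0, 0.1]], [[0, 0, 0], [0, 0, 0.1]], [[0, 0, 0], [0, 0, 0.1]], [[0, 0, 0], [0, 0, 0.1]]])

```text
time_s: 10.45
tcp_pos: [0.5025, -0.0363, 0.0632]
orientation: [-180.0, 0.0, 179.3]
contact_force: [-1.0, -1.7, 5.2]
opening: 0.0351
grip_force: 23.3
```

step_arm(series=[[[0, 0, -0.001], [0, 0, 0]], [[0, 0, -0.001], [0, 0, 0]], [[0, 0, -0.001], [0, 0, 0]], [[0, 0, -0.001], [0, 0, 0]]])

```text
time_s: 10.78
tcp_pos: [0.5024, -0.0363, 0.0634]
orientation: [-180.0, 0.0, 179.2]
contact_force: [1.4, -1.5, 0.8]
opening: 0.0352
grip_force: 22.9
```

```bash
python3 -c "
from h import *
for i in range(8):
    imaging.grab_frame('top'); s=arm.sense(); print(np.round(s['contact_force'],2),s['tcp_pos'][2])"
```

```text
[ 2.69 -1.11  1.38] 0.0634485091671031
[ 3.   -1.24  0.46] 0.06345349883515693
[ 2.43 -2.04  0.48] 0.06347913857759466
[ 3.43 -0.43  1.03] 0.06349496525340165
[ 3.09 -2.13  1.01] 0.06347991882281864
[ 2.67 -0.62 -0.29] 0.06349103312343263
[ 3.33 -0.93  0.5 ] 0.06346801582570016
[ 3.67 -0.26 -0.65] 0.06348043064796625
```

step_arm(series=[[[0, 0, -0.0002], [0, 0, 0.06]], [[0, 0, -0.0004], [0, 0, 0.12]], [[0, 0, -0.0006], [0, 0, 0.18]], [[0, 0, -0.0007], [0, 0, 0.22]], [[0, 0, -0.0007], [0, 0, 0.22]], [[0, 0, -0.0007], [0, 0, 0.22]], [[0, 0, -0.0007], [0, 0, 0.22]]])

```text
time_s: 11.77
tcp_pos: [0.5024, -0.0362, 0.0638]
orientation: [180.0, 0.0, 159.5]
contact_force: [4.5, -0.1, -1.7]
opening: 0.0353
grip_force: 22.8
```

```bash
python3 -c "
from h import *
a=[]
for i in range(10):
    imaging.grab_frame('top'); s=arm.sense(); a.append(s['contact_force'])
print(np.mean(a,0),s['tcp_pos'],s['orientation'],s['joints'])"
```

```text
[ 5.09775696 -0.25263606 -1.48453389] [ 0.50244765 -0.03621757  0.06384087] [1.79989689e+02 1.07171373e-02 1.59441133e+02] [-1.90372485e+01 -8.81326809e+00 -2.64663929e+01  7.23358880e+01
  1.00231643e-02  1.52161822e+00]
```

step_arm(series=[[[0, 0, 0], [0, 0, 0]], [[0, 0, 0], [0, 0, 0]], [[0, 0, 0], [0, 0, 0]], [[0, 0, 0], [0, 0, 0]], [[0, 0, 0], [0, 0, 0]], [[0, 0, 0], [0, 0, 0]], [[0, 0, -0.03], [0, 0, 0]], [[0, 0, -0.08], [0, 0, 0]], [[0, 0, -0.15], [0, 0, 0]], [[0, 0, -0.22], [0, 0, 0]], [[0, 0, -0.274], [0, 0, 0]], [[0, 0, -0.274], [0, 0, 0]], [[0, 0, -0.274], [0, 0, 0]]], hand=0)

```text
time_s: 13.35
tcp_pos: [0.5033, -0.0366, 0.2026]
orientation: [180.0, 0.2, 159.4]
contact_force: [-0.1, 0.2, -0.6]
opening: 0.0851
grip_force: 0.0
```

```bash
python3 -c "
from h import *
fit((0.5025,-0.036),'pics/w3.png',thr=20)
go(.5275,.1525,.2,-65)"
```

```text
fit [ 0.503  -0.0359] px [322.9 194.2] areas 1786.0 1972.436458447948
gray row [ 21  24  23  24  22  21  21   9   6   2   1  40  52 103 123  38  15  12
  12 146 150 149 148 149 148] col [ 51  51  53  35 105 148  69   2   6  10  10   3  53  53  51  55  27   6
   5  53  76  76  76  75  77]
t 13.4 j [-19.  -11.2 -14.3  86.9  -0.    1.6] ori [-1.7999e+02  3.0000e-02  1.5937e+02] shift [0.0863 0.3711 0.0016]
turn [-4.000e-04  1.000e-04 -1.507e+00]
```

step_arm(series=[[[0.086, 0.371, 0.002], [0, 0, -0.75]], [[0.086, 0.371, 0.002], [0, 0, -0.75]], [[0.086, 0.371, 0.002], [0, 0, -0.75]], [[0.086, 0.371, 0.002], [0, 0, -0.75]], [[0.086, 0.371, 0.002], [0, 0, -0.75]], [[0.086, 0.371, 0.002], [0, 0, -0.75]], [[0.086, 0.371, 0.002], [0, 0, -0.75]], [[0.086, 0.371, 0.002], [0, 0, -0.75]], [[0.086, 0.371, 0.002], [0, 0, -0.75]], [[0.086, 0.371, 0.002], [0, 0, -0.75]], [[0.086, 0.371, 0.002], [0, 0, -0.75]], [[0.086, 0.371, 0.002], [0, 0, -0.75]]])

```text
time_s: 14.4
tcp_pos: [0.5267, 0.1524, 0.1983]
orientation: [179.9, -0.1, -133.3]
contact_force: [0.4, -0.5, 0.5]
opening: 0.0852
grip_force: 0.0
```

step_arm(series=[[[0, 0, 0], [0, 0, -0.75]], [[0, 0, 0], [0, 0, -0.75]], [[0, 0, 0], [0, 0, -0.75]], [[0, 0, 0], [0, 0, -0.75]], [[0, 0, 0], [0, 0, -0.75]], [[0, 0, 0], [0, 0, -0.75]], [[0, 0, 0], [0, 0, -0.75]], [[0, 0, 0], [0, 0, -0.75]], [[0, 0, 0], [0, 0, -0.75]], [[0, 0, 0], [0, 0, -0.75]], [[0, 0, 0], [0, 0, -0.75]], [[0, 0, 0], [0, 0, -0.75]]])

```text
time_s: 15.4
tcp_pos: [0.5272, 0.1524, 0.1993]
orientation: [180.0, 0.0, -65.8]
contact_force: [0.8, -0.1, 0.1]
opening: 0.0854
grip_force: 0.0
```

```bash
python3 -c "
from h import *
q=fit((0.5275,.1525),'pics/w4.png',thr=20)
go(q[0],q[1],.062)
print(imaging.place_of('wrist','left_knob'))"
```

```text
fit [0.5295 0.1522] px [322. 196.] areas 1799.0 2018.358588424977
gray row [ 52  52  49  47 109 144 146  24   1   3   3  43  52  51  55   6   4   2
   2 110  50  49  50  49  50] col [ 74  73  75  76  75  74  73   3   4   4   5   7  52  52  49 124 119  14
  14  17  49  49  50  80 138]
t 15.45 j [   2.5   -3.2   -7.    86.2   -0.  -111.7] ori [ 1.7996e+02  1.0000e-02 -6.5830e+01] shift [ 0.0024 -0.0041  0.2748]
[{'at': [0.5279, 0.1542, 0.0805], 'p': 0.96}]
```

View pics/w4.png

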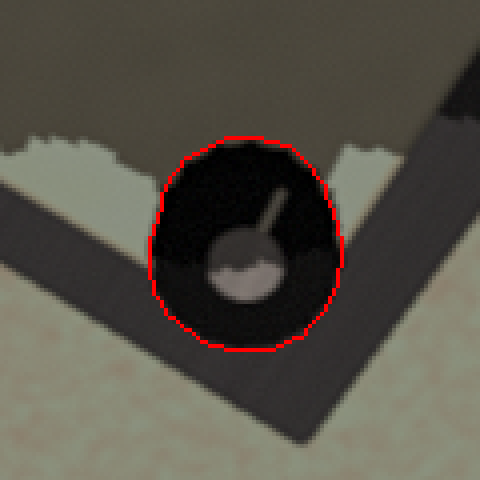

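step_arm(series=[[[0.001, -0.0034, 0.08], [0, 0, 0]], [[0.001, -0.0034, 0.15], [0, 0, 0]], [[0.001, -0.0034, 0.2], [0, 0, 0]], [[0.001, -0.0034, 0.23], [0, 0, 0]], [[0.001, -0.0034, 0.255], [0, 0, 0]], [[0.001, -0.0034, 0.267], [0, 0, 0]], [[0.001, -0.0034, 0.274], [0, 0, 0]], [[0.001, -0.0034, 0.274], [0, 0, 0]], [[0.001, -0.0034, 0.274], [0, 0, 0]]])

```text
time_s: 16.25
tcp_pos: [0.5299, 0.1527, 0.0639]
orientation: [-179.9, -0.0, -65.6]
contact_force: [0.1, -0.3, 0.4]
opening: 0.0856
grip_force: 0.0
```

step_arm(series=[[[0, 0, 0], [0, 0, 0]], [[0, 0, 0], [0, 0, 0]], [[0, 0, 0], [0, 0, 0]], [[0, 0, 0], [0, 0, 0]], [[0, 0, 0], [0, 0, 0]], [[0, 0, 0], [0, 0, 0]], [[0, 0, 0], [0, 0, 0]], [[0, 0, 0], [0, 0, 0]], [[0, 0, -0.001], [0, 0, 0]], [[0, 0, -0.002], [0, 0, 0]], [[0, 0, -0.002], [0, 0, 0]]], hand=1, newtons=20)

```text
time_s: 17.17
tcp_pos: [0.529, 0.1525, 0.0637]
orientation: [180.0, -0.0, -65.6]
contact_force: [-2.6, -2.1, 0.3]
opening: 0.0355
grip_force: 23.0
```

```bash
cat >> h.py <<'E'
def force(n=6):
    a=[]
    for i in range(n): imaging.grab_frame('top'); s=arm.sense(); a.append(s['contact_force'])
    print(np.round(np.mean(a,0),2),np.round(s['tcp_pos'],4),round(s['orientation'][2],1),s['time_s'])
E
python3 -c "from h import *; force()"
```

```text
[-2.84 -2.96  1.07] [0.529  0.1526 0.0637] -65.6 17.4667
```

step_arm(series=[[[0, 0, -0.0003], [0, 0, 0.06]], [[0, 0, -0.0003], [0, 0, 0.12]], [[0, 0, -0.0003], [0, 0, 0.17]], [[0, 0, -0.0003], [0, 0, 0.17]], [[0, 0, -0.0003], [0, 0, 0.17]]])

```text
time_s: 17.88
tcp_pos: [0.5291, 0.1525, 0.0638]
orientation: [180.0, -0.0, -80.8]
contact_force: [-2.8, -4.1, 0.0]
opening: 0.0353
grip_force: 22.9
```

```bash
python3 -c "from h import *; force()"
```

```text
[-2.56 -4.14 -0.27] [0.5291 0.1525 0.0639] -80.8 18.1833
```

Baseline about −0.3 N. On with steps.

step_arm(series=[[[0, 0, 0], [0, 0, 0.06]], [[0, 0, 0], [0, 0, 0.12]], [[0, 0, 0], [0, 0, 0.17]], [[0, 0, 0], [0, 0, 0.17]], [[0, 0, 0], [0, 0, 0.17]]])

```text
time_s: 18.6
tcp_pos: [0.5291, 0.1525, 0.0639]
orientation: [180.0, -0.0, -96.2]
contact_force: [-2.3, -4.8, -0.5]
opening: 0.0353
grip_force: 22.8
```

```bash
python3 -c "from h import *; force()"
```

```text
[-2.96 -4.07 -0.86] [0.5291 0.1525 0.0639] -96.1 18.9
```

step_arm(series=[[[0, 0, 0], [0, 0, 0.06]], [[0, 0, 0], [0, 0, 0.12]], [[0, 0, 0], [0, 0, 0.17]], [[0, 0, 0], [0, 0, 0.17]], [[0, 0, 0], [0, 0, 0.17]]])

```text
time_s: 19.32
tcp_pos: [0.5292, 0.1525, 0.0639]
orientation: [-180.0, -0.0, -111.5]
contact_force: [-2.2, -4.6, -1.1]
opening: 0.0354
grip_force: 22.8
```

```bash
python3 -c "from h import *; force()"
```

```text
[-2.91 -4.02 -0.45] [0.5291 0.1525 0.0639] -111.4 19.6167
```

step_arm(series=[[[0, 0, 0], [0, 0, 0.06]], [[0, 0, 0], [0, 0, 0.12]], [[0, 0, 0], [0, 0, 0.17]], [[0, 0, 0], [0, 0, 0.17]], [[0, 0, 0], [0, 0, 0.17]]])

```text
time_s: 20.03
tcp_pos: [0.5291, 0.1524, 0.0639]
orientation: [-180.0, -0.0, -126.8]
contact_force: [-3.3, -3.9, -1.3]
opening: 0.035
grip_force: 22.8
```

```bash
python3 -c "from h import *; force()"
```

```text
[-3.01 -4.52 -0.65] [0.5292 0.1525 0.0639] -126.7 20.3333
```

step_arm(series=[[[0, 0, 0], [0, 0, 0.06]], [[0, 0, 0], [0, 0, 0.12]], [[0, 0, 0], [0, 0, 0.17]], [[0, 0, 0], [0, 0, 0.17]], [[0, 0, 0], [0, 0, 0.17]]])

```text
time_s: 20.75
tcp_pos: [0.5292, 0.1524, 0.064]
orientation: [-180.0, -0.0, -142.1]
contact_force: [-2.4, -4.8, -1.3]
opening: 0.035
grip_force: 22.8
```

```bash
python3 -c "from h import *; force()"
```

```text
[-3.07 -4.3  -0.2 ] [0.5292 0.1524 0.0639] -142.0 21.05
```

step_arm(series=[[[0, 0, 0], [0, 0, 0.06]], [[0, 0, 0], [0, 0, 0.12]], [[0, 0, 0], [0, 0, 0.17]], [[0, 0, 0], [0, 0, 0.17]], [[0, 0, 0], [0, 0, 0.17]]])

```text
time_s: 21.47
tcp_pos: [0.5292, 0.1523, 0.0641]
orientation: [-179.9, -0.0, -157.4]
contact_force: [-3.2, -5.4, 1.9]
opening: 0.0351
grip_force: 22.9
```

```bash
python3 -c "from h import *; force()"
```

```text
[-3.61 -5.    0.99] [0.5292 0.1523 0.0641] -157.3 21.7667
```

step_arm(series=[[[0, 0, 0], [0, 0, 0.05]], [[0, 0, 0], [0, 0, 0.1]], [[0, 0, 0], [0, 0, 0.12]], [[0, 0, 0], [0, 0, 0.12]], [[0, 0, 0], [0, 0, 0.12]]])

```text
time_s: 22.18
tcp_pos: [0.5292, 0.1523, 0.0642]
orientation: [-179.9, -0.0, -168.2]
contact_force: [-3.3, -5.2, 2.0]
opening: 0.0352
grip_force: 23.0
```

```bash
python3 -c "from h import *; force()"
```

```text
[-3.64 -5.2   2.25] [0.5292 0.1523 0.0642] -168.1 22.4833
```

step_arm(series=[[[0, 0, -0.0005], [0, 0, 0]], [[0, 0, -0.0008], [0, 0, 0.06]], [[0, 0, -0.001], [0, 0, 0.12]], [[0, 0, -0.0012], [0, 0, 0.17]], [[0, 0, -0.0012], [0, 0, 0.19]], [[0, 0, -0.0012], [0, 0, 0.19]], [[0, 0, -0.0012], [0, 0, 0.19]]])

```text
time_s: 23.07
tcp_pos: [0.5293, 0.1522, 0.0646]
orientation: [-179.9, 0.0, 174.7]
contact_force: [-2.3, -5.4, -0.3]
opening: 0.0355
grip_force: 22.9
```

```bash
python3 -c "from h import *; force(10)"
```

```text
[-2.82 -5.68  0.03] [0.5292 0.1522 0.0646] 174.7 23.5667
```

step_arm(series=[[[0, 0, 0], [0, 0, 0]], [[0, 0, 0], [0, 0, 0]], [[0, 0, 0], [0, 0, 0]], [[0, 0, 0], [0, 0, 0]], [[0, 0, 0], [0, 0, 0]], [[0, 0, 0], [0, 0, 0]], [[0, 0, -0.03], [0, 0, 0]], [[0, 0, -0.08], [0, 0, 0]], [[0, 0, -0.15], [0, 0, 0]], [[0, 0, -0.22], [0, 0, 0]], [[0, 0, -0.27], [0, 0, 0]], [[0, 0, -0.27], [0, 0, 0]], [[0, 0, -0.27], [0, 0, 0]], [[0, 0, -0.27], [0, 0, 0]]], hand=0)

```text
time_s: 24.73
tcp_pos: [0.529, 0.1527, 0.1989]
orientation: [-180.0, -0.0, 174.7]
contact_force: [-0.2, -0.5, -0.3]
opening: 0.0853
grip_force: 0.0
```

```bash
python3 -c "
from h import *
fit((0.529,.1525),'pics/w5.png',thr=20)
f=imaging.grab_frame('scene'); cv2.imwrite('pics/s5.png',f[:,:,::-1])
force(3)"
```

```text
fit [0.5296 0.1526] px [322.3 197.4] areas 1818.0 2021.324859420536
gray row [ 78  78  78  78  78  77  77   0   9   9   4  59 113 113 121  15  15  18
  12  51  22  22  20  21  24] col [ 52  54  58  22 105 151  61   3   9  17  14  14 114  89  82  57  44   8
   4  39  76  76  72 146 148]
[-0.54  0.   -0.31] [0.5286 0.1527 0.1985] 174.7 24.9833
```

View pics/w5.png

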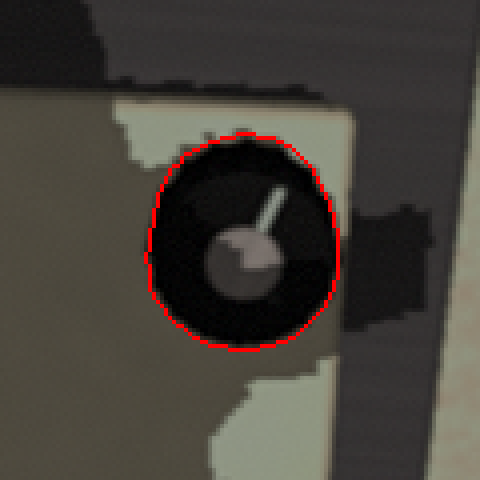

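View pics/w3.png

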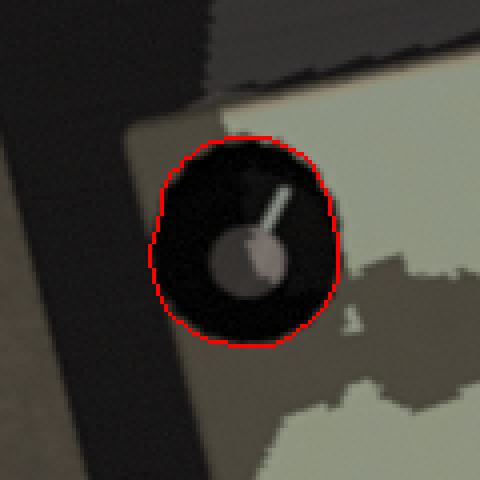

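The pointer on each knob, at about (270, 205) in the crops, kept its direction relative to the tool, so neither knob slipped in the grip. The base has not moved, so I am handing in.

```bash
python3 -c "from cell import finish_job; print(finish_job())"
```

```text
the job is handed in; nothing more can be done
None
```

I turned both knobs clockwise until each foot pressed on its disc, at an estimated 4–5 N each (worked out from turn past contact and felt push, not measured directly), with the base unmoved, and handed the job in at about 25 s.

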